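Zero the parcel scale and run out a label

TASK

With the empty carton standing on the parcel scale, zero the scale by pressing its long bar key fully down with closed fingertips. Then push the label printer's open lid down until it is fully shut, and only once it is shut press the large round feed key on the printer's front deck fully down; finish with both keys let go, the lid shut and the hand clear. Only touch and press: press no other key, and do not lift or shift the printer, the carton on the scale, or the tape roll, plug adapter and marker on the bench.

Things in the scene. Friction and masses are not known exactly. Their poses are not given: they have to be found in the camera images.
- scale: white bench parcel scale, 340 (x) x 260 (y) mm, fixed, beside the printer (either may be on the left). Origin: centre of its underside, on the bench. Its -x side, towards the robot, is the key panel, 50 mm high; the steel platform behind is 62 mm high, 225 x 250 mm, centred at x +55 mm. Three keys in a row along y, 75 mm apart, at x -135 mm; which key has which place varies
- bar_key (a joint): the scale's zero key, a long bar 52 mm along the scale's y and 20 mm along x; black spring key. Joint: m pressed down, 0 released, 0.006 at its stop; the spring takes 0.7 N to start, 4.7 N at the stop, and lifts the key again when let go. Counts as pressed beyond 0.004
- bar_key_top (a point): of the scale's long bar key: centre of the key's upper face, 10 mm above the scale's key panel (about 60 mm above the bench); key axes are the scale's axes
- round_key (a joint): another key of the scale, a disc 22 mm across, not to be pressed; same joint and spring as bar_key
- round_key_top (a point): of the scale's round key: centre of the key's upper face, 10 mm above the scale's key panel (about 60 mm above the bench); key axes are the scale's axes
- square_key (a joint): another key of the scale, 22 x 22 mm, not to be pressed; same joint and spring as bar_key
- square_key_top (a point): of the scale's square key: centre of the key's upper face, 10 mm above the scale's key panel (about 60 mm above the bench); key axes are the scale's axes
- printer: grey label printer, 200 (x) x 160 (y) x 110 mm high, 1.6 kg, loose on the bench. Origin: centre of its underside; its -x side is its front, towards the robot. On top a fixed deck along the front, 55 mm deep, with two keys; behind it the black lid over the well with the label roll
- printer_lid (a joint): the lid, a black plate 145 mm from hinge to front edge, 160 mm wide, 8 mm thick. Joint: rad, 0 shut (flat, top 118 mm above the bench), grows as the front edge rises; starts 0.3 to 0.6 open. Friction hinge: stays where it is left; 1 to 2 N down near the front edge moves it; firm stop at 0. Counts as shut below 0.03
- lid_hinge (a point): point on the hinge axis, mid-width, at the lid's underside at the printer's rear top edge: 100 mm to +x of the printer's origin, 110 mm up; the axis runs along the printer's y. The point's axes turn with the lid: at 0 they are the printer's
- lid_edge (a point): middle of the lid's front edge, on its upper face: 145 mm to -x and 8 mm up from lid_hinge in the lid's own axes; it moves with the lid
- feed_key (a joint): the printer's feed key, a disc 26 mm across on the front deck at the +y side of the printer's middle; same joint and spring as bar_key, counts as pressed beyond 0.004
- feed_key_top (a point): centre of the feed key's upper face, 8 mm above the deck, 118 mm above the bench; in the printer's axes 74 mm to -x and 38 mm to +y of its origin, 29 mm in front of the shut lid's edge
- pause_key (a joint): the printer's other key, a small bar 10 (x) x 26 (y) mm on the front deck, 76 mm to -y of the feed key, not to be pressed; same joint and spring
- carton: empty open carton, 170 (x) x 200 (y) x 70 mm high with folded-out flaps, about 0.15 kg, standing loose on the weighing platform. Origin: centre of its underside. To be left alone
- tape_roll: roll of clear packing tape lying flat, 96 mm across, 48 mm high, on the bench in front of the scale. Origin: centre of its underside. To be left alone
- adapter: white plug adapter, 45 x 45 x 40 mm with two 18 mm pins upward, on the bench in front of the printer. Origin: centre of its underside. To be left alone
- marker: marker pen lying on the bench in front of the printer, 130 mm long along its x axis, 19 mm thick. Origin: near its middle, on the bench. To be left alone

How it is judged (in metres and radians):
On the way, in this order (a step that is already met when the one before it is completed fails the run):
1. the scale's long bar key is pressed down, the lid still open (value of joint bar_key above 0.004 m and value of joint printer_lid above 0.1 rad), for 0.1 s.
2. the printer's lid is pushed fully shut (value of joint printer_lid below 0.03 rad), for 0.2 s.
3. the printer's round feed key is pressed down, the lid shut (value of joint feed_key above 0.004 m and value of joint printer_lid below 0.03 rad), for 0.1 s.
At the end, for the whole second after the job is handed in: The lid is shut (below 0.03 rad), all five keys are released (below 1.5 mm), and the printer, the carton on the scale platform, the tape roll, the adapter and the marker are at rest within 30 mm of where they started, the printer and carton upright (value of joint printer_lid below 0.03 rad and value of joint each of bar_key, round_key, square_key, feed_key, pause_key below 0.0015 m and distance of each of carton, printer, tape_roll, adapter, marker from where it was at the start of the episode below 0.03 m and linear speed of each of carton, printer, tape_roll, adapter, marker below 0.02 m/s and angle between each of carton, printer's own z axis and vertical below 0.1 rad and z of carton in the frame of scale above 0.058 m); the robot touches nothing.
It fails at once if a wrong key (the scale's round or square key, the printer's small bar key) is pressed by more than 3 mm (value of joint any of round_key, square_key, pause_key above 0.003 m).
It fails at once if the feed key is pressed while the lid is still open (value of joint feed_key above 0.003 m and value of joint printer_lid above 0.06 rad).
It fails at once if the carton, the printer or a bystander is lifted, carried, knocked over or shifted by more than 30 mm (distance of any of carton, printer, tape_roll, adapter, marker from where it was at the start of the episode above 0.03 m or angle between any of carton, printer, tape_roll, adapter's own z axis and vertical above 0.25 rad).
It fails at once if the printer is lifted off the bench (height (world z) of printer above 0.012 m).
It fails at once if the carton is lifted off the scale (height (world z) of carton above 0.077 m).
It also fails if it takes over 58 s, if anything falls off the work surface, if the arm or the gripper's body presses on something with over 40 N, if the wrist force passes 120 N, or if a joint passes its speed limit or range.

ROBOT

A 6-joint arm with a two-finger parallel gripper is mounted at the origin on the work surface. World frame = base frame: x ahead of the robot, y to its left, z up, the work surface at z = 0. Lengths are in mm, angles in rad, forces in N, time in s.
With the tool pointing down it reaches from about 250 to 775 mm from the base axis. Payload 4 kg.
Tool frame: the origin (TCP) lies at the very end of the fingers, on their centre line; the grasp point (between the pads) lies 19 mm behind it; z points along the fingers, y is the line along which they close (so a half turn about z gives the same grasp; the last joint's range is limited). The gripper opens to 85 mm and grips with 20 to 120 N. Pads are 22 mm wide; open, the fingers measure 114 mm over their backs; the gripper's body (76 mm by 85 mm) begins 54 mm behind the grasp point. The pads swing forward as they close: fully open they stand 13 mm farther back than shut.
Start: joints at [1.079, 0.087, 1.371, -0, 1.684, -0.103], TCP at [208.504, 508.966, 199.141] pointing down, gripper open.
Joint ranges: [-3.1, 3.1], [-0.76, 2.03], [0.27, 2.55], [-1.08, 4.22], [0.17, 2.65], [-2.57, 2.57]. Speed limits (rad/s): [2.79, 2.79, 3.14, 3.14, 3.14, 3.14].

INTERFACE

Orientations are given as [roll, pitch, yaw] about the fixed x, y, z axes, in that order (R = Rz(yaw) Ry(pitch) Rx(roll)).
In Python, from workcell import r gives the robot as it stands.
- The arm moves only by the tool drive_tool, never from a script. Its argument "rows" is one flat list of numbers, 7 for each row, row after row: the turn, a rotation vector about the tool's x, y, z in degrees, then the shift along the tool's x, y, z in mm, then the gripper command: -1 is shut, 1 is fully open, values between are in proportion. A call has 1 to 8 rows; each row shifts and turns the commanded pose from where the row before left it, along the tool's axes as they then stand; what a row does not reach is not made up. A row lasts 1/12 s, in which the tool goes at most 41.7 mm and 7.16 degrees, less where a joint would pass 70% of its speed; a pose out of reach is approached as far as the arm can. A call is refused whole if a number of a shift passes 41.7 or a number of a turn 7.16, either way. A call with a gripper value outside its range is refused whole. The fingers move at their own pace and stop on an object; the grip force is fixed at half the most. Time passes only in rows, so rows that do not move let the fingers close. It gives the time, the measured TCP pose, the force, the opening and the grip force at its end, in the units of the state.
- r.sense(): the state, without advancing time (a new reading comes with each control period).
- r.camera(name): name is "scene" or "top" or "wrist"; returns a dict with "img" (480x640x3 uint8, red, green, blue), "z_map" (480x640 float32, mm along the optical axis (not along the pixel's ray), 0 where there is no reading), "vfov" (degrees; the focal length in pixels is half the picture's height over the tangent of half this angle, whatever the lens; pixels are square), "cx", "cy" (the principal point, pixels), "pose" (4x4, takes a point from camera to world coordinates). Camera axes: x right, y down, z forward; pixel columns grow to the right and rows downward; lengths in mm; the calibration is good to about 2 mm. A picture is of the moment at which its call begins.
- r.hand_in(): hands the job in; it is judged then, once.
The state is a dict: "t": time; "joints": joint angles; "qvel": joint speeds; "joint_torque": joint torques, N m; "ee_pos": TCP position; "eef_rot": TCP orientation; "contact_force": force on the tool from outside, world axes, zero at the start; "torque": the same for the moment, N m; "width": finger opening in mm; "finger_force": force on a finger pad.
Only numpy, scipy, OpenCV 4.12 (cv2) and the standard library are available. Lean on these libraries where they do the work, as an engineer would, in place of code of your own. Each camera call takes 0.05 s, during which the arm holds its last target. There are 200 camera calls.

## Working session

There is one attempt and no reset: what is moved stays moved. The work goes in short steps, Python scripts to look and compute and a tool call to move; the robot and the scene stay as the last step left them, time stands still between calls to the robot, and variables do not carry over. Pictures are saved under pics/ and viewed, at most 10 in all, crops included, and the job is handed in when it is done.

Besides the shell and the picture viewer there is one more tool, called after "Request:" as name(argument=value, ...) on one line, values as JSON. drive_tool: Moves the arm, as the interface text tells. Its arguments: {"type":"object","properties":{"rows":{"type":"array"}},"required":["rows"]}

```bash
mkdir -p pics; cat > h.py <<'E'
import numpy as np, cv2
from workcell import r
def cam(n,save=None):
    c=r.camera(n); c['f']=240/np.tan(np.radians(c['vfov'])/2)
    if save: cv2.imwrite('pics/'+save,c['img'][:,:,::-1])
    return c
def cloud(c):
    v,u=np.mgrid[0:480,0:640]; z=c['z_map']
    P=np.stack([(u-c['cx'])/c['f']*z,(v-c['cy'])/c['f']*z,z],-1)
    T=c['pose']; W=P@T[:3,:3].T+T[:3,3]; W[z==0]=np.nan
    return W
E
python3 - <<'E'
from h import *
for n in('top','scene'):
    c=cam(n,n+'0.png'); np.savez(n+'0.npz',W=cloud(c),img=c['img']); print(n,c['pose'].round(2).tolist(),c['vfov'],c['cx'],c['cy'])
print(r.sense())
E
```

```text
top [[-0.0, -1.0, 0.09, 444.33], [-1.0, -0.0, -0.04, 0.8], [0.04, -0.09, -1.0, 1135.98], [0.0, 0.0, 0.0, 1.0]] 49.8644623279728 312.9905501706976 244.16851100862303
scene [[-0.78, 0.42, -0.46, 898.71], [0.62, 0.53, -0.57, 463.91], [0.01, -0.73, -0.68, 660.92], [0.0, 0.0, 0.0, 1.0]] 56.69128274033657 318.6788695538018 239.12309861848547
{'t': 0.1, 'joints': array([ 1.07889031e+00,  8.79505516e-02,  1.37215013e+00, -8.17287865e-07,
        1.68360706e+00, -1.03102486e-01]), 'qvel': array([ 0.00077349, -0.00116448, -0.00305394, -0.00083073,  0.00020227,
        0.00013873]), 'joint_torque': array([ 2.24101510e-03, -3.53012931e+01, -3.14219892e+01, -1.07183293e-04,
        7.92726001e-03, -5.40624023e-05]), 'ee_pos': array([208.24991357, 508.47950561, 197.99444121]), 'eef_rot': array([-3.13948871e+00, -2.16876864e-04,  2.75278881e+00]), 'contact_force': array([ 0.17529812, -0.36394783, -0.97437842]), 'torque': array([ 0.01068703, -0.0382797 , -0.03786463]), 'finger_force': 0.0, 'width': 85.47743356210822}
```

View pics/top0.png

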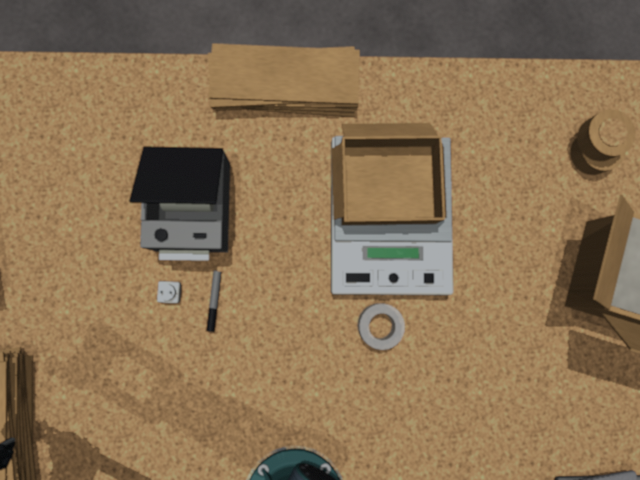

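View pics/scene0.png

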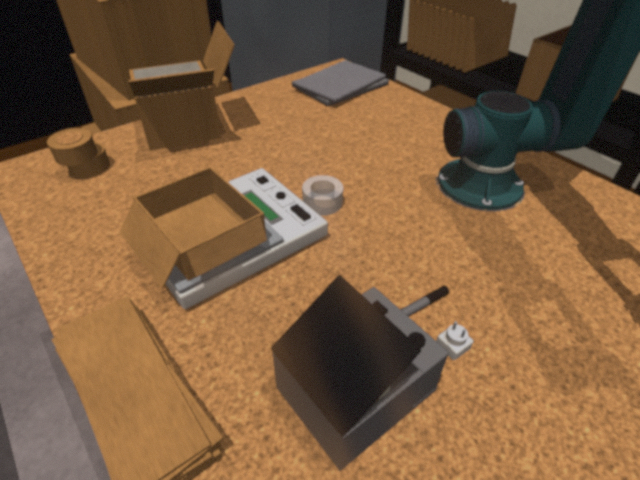

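The top view shows the scale's keys at bar (357,278), round (393,278) and square (429,278). On the printer, feed is at (161,235), pause at (200,236), and the lid is open at about (180,175). The tape roll is at (382,327), the adapter at (168,292) and the marker at (214,300). Next I'll measure the keys and lid in both views.

```bash
cat > m.py <<'E'
from h import *
d=np.load('top0.npz');W=d['W'];g=d['img'].astype(int).max(2)
def blob(x0,y0,x1,y1,th):
    m=(g[y0:y1,x0:x1]<th).astype(np.uint8)
    n,l,s,c=cv2.connectedComponentsWithStats(m)
    i=1+s[1:,4].argmax(); vv,uu=np.where(l==i); 
    return np.nanmedian(W[vv+y0,uu+x0],0).round(1),(c[i]+[x0,y0]).round(1),s[i]
for n,b in dict(bar=(345,271,373,286,70),rnd=(386,271,402,287,70),sq=(422,271,437,287,70),feed=(152,226,171,244,45),pause=(190,230,210,242,45)).items(): print(n,*blob(*b))
for p in [(150,150),(218,152),(140,198),(214,202),(180,200),(145,230),(222,232),(145,245),(222,247),(180,240),(335,292),(450,292),(335,240),(450,240)]: print(p,W[p[1],p[0]].round(1))
S=np.load('scene0.npz');V=S['W']
for n,p in dict(bar=(301,212),rnd=(281,196),sq=(263,180),feed=(415,340),lidL=(337,282),lidR=(418,345),lidm=(378,314)).items(): print('scene',n,p,V[p[1],p[0]].round(1))
E
python3 m.py
```

```text
bar [ 467.5 -131.2   58.6] [357.5 277.4] [  2   3  22   8 172]
rnd [ 465.4 -206.5   58.3] [393.2 277.5] [ 4  3  8  8 55]
sq [ 465.2 -281.1   59.3] [428.5 278. ] [ 3  3  8  9 72]
feed [549.4 262.3 117. ] [161.  234.6] [ 4  4 11 11 98]
pause [549.2 186.2 117.1] [199.8 235. ] [ 5  4 11  3 32]
(150, 150) [717.4 285.9 123.3]
(218, 152) [714.1 152.  124.3]
(140, 198) [610.1 283.8 187.4]
(214, 202) [602.9 148.3 189.4]
(180, 200) [606.2 210.3 190. ]
(145, 230) [560.  296.3 107.1]
(222, 232) [558.  146.6  91.6]
(145, 245) [530.  295.1 108.6]
(222, 247) [528.1 147.1  85.3]
(180, 240) [540.1 226.9 108.1]
(335, 292) [436.3 -85.3  46.7]
(450, 292) [ 435.8 -330.2   45.9]
(335, 240) [544.8 -84.7  62.1]
(450, 240) [ 545.2 -328.1   61.8]
scene bar (301, 212) [ 464.6 -130.3   58.7]
scene rnd (281, 196) [ 466.4 -201.7   59.4]
scene sq (263, 180) [ 464.9 -276.    60.4]
scene feed (415, 340) [553.  262.7 118. ]
scene lidL (337, 282) [610.7 152.6 186.4]
scene lidR (418, 345) [555.3 270.8 117. ]
scene lidm (378, 314) [606.  230.7 188.6]
```

Request:
drive_tool(rows=[0,0,-5.57,0,0,0,-1,0,0,-5.57,0,0,0,-1,0,0,-5.57,0,0,0,-1,0,0,-5.57,0,0,0,-1,0,0,0,-14.3,-35.5,2,-1,0,0,0,-14.3,-35.5,2,-1,0,0,0,-14.3,-35.5,2,-1,0,0,0,-14.3,-35.5,2,-1])

```text
t: 0.77
ee_pos: [265.6, 365.3, 190.2]
eef_rot: [-3.141, -0.001, -3.14]
contact_force: [0.7, -0.2, -0.3]
width: -0.2
finger_force: 0.0
```

Request:
drive_tool(rows=[0,0,0,-14.3,-35.5,4,-1,0,0,0,-14.3,-35.5,4,-1,0,0,0,-14.3,-35.5,4,-1,0,0,0,-14.3,-35.5,4,-1,0,0,0,-14.3,-35.5,4,-1,0,0,0,-14.3,-35.5,4,-1,0,0,0,-14.3,-35.5,4,-1,0,0,0,-14.3,-35.5,4,-1])

```text
t: 1.43
ee_pos: [380.1, 81.2, 158.7]
eef_rot: [3.141, 0.0, -3.141]
contact_force: [0.9, 1.1, 0.9]
width: 0.3
finger_force: 0.0
```

Request:
drive_tool(rows=[0,0,0,-14.3,-35.5,8,-1,0,0,0,-14.3,-35.5,8,-1,0,0,0,-14.3,-35.5,8,-1,0,0,0,-14.3,-35.5,8,-1,0,0,0,-14.3,-35.5,8,-1,0,0,0,-14.3,-35.5,8,-1,0,0,0,0,0,0,-1,0,0,0,0,0,0,-1])

```text
t: 2.1
ee_pos: [465.2, -131.2, 109.5]
eef_rot: [3.14, -0.003, 3.138]
contact_force: [-0.4, 0.2, 0.4]
width: -0.1
finger_force: 0.0
```

```bash
python3 - <<'E'
from h import *
c=cam('wrist','w1.png');W=cloud(c);print(r.sense()['ee_pos'],c['pose'].round(2).tolist())
g=c['img'].max(2)
m=((g<60)&(abs(W[:,:,2]-59)<6)).astype(np.uint8)
n,l,s,ce=cv2.connectedComponentsWithStats(m)
for i in range(1,n):
    if s[i,4]>150: print(s[i],np.nanmean(W[l==i],0).round(1),np.nanmin(W[l==i],0).round(1),np.nanmax(W[l==i],0).round(1))
E
```

```text
[ 465.33585467 -130.10976453  110.15349926] [[0.0, 0.97, 0.26, 400.6], [1.0, -0.0, 0.0, -131.29], [0.0, 0.26, -0.97, 283.57], [0.0, 0.0, 0.0, 1.0]]
[  70  236   41   33 1174] [ 464.3 -280.7   58.3] [ 454. -293.   53.] [ 475.4 -271.    60.9]
[189 236  34  33 843] [ 464.9 -206.8   58.7] [ 454.8 -217.5   53.6] [ 475.9 -196.8   61. ]
[ 281  238   79   30 2300] [ 465.4 -133.    58.9] [ 455.9 -158.2   54.3] [ 475.8 -107.8   60.9]
```

View pics/w1.png

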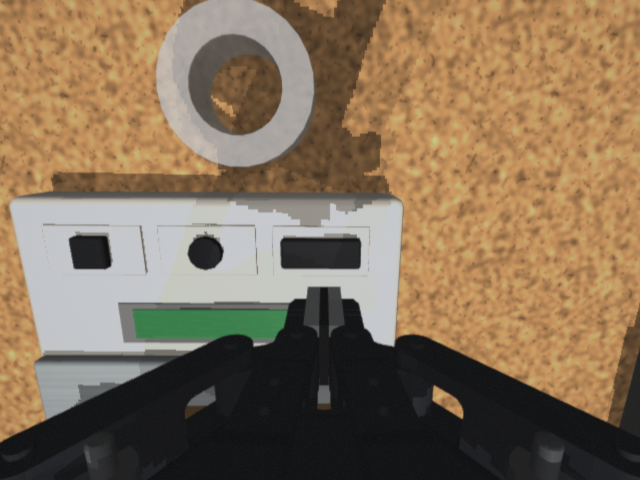

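The wrist view shows the bar key at (320,253), directly in front of the fingertips, with the round key at (205,253) and the square key at (90,252). The tip is within about 2 mm of the bar key centre, so I'll press.

Request:
drive_tool(rows=[0,0,0,0,0,12,-1,0,0,0,0,0,12,-1,0,0,0,0,0,12,-1,0,0,0,0,0,12,-1,0,0,0,0,0,3,-1,0,0,0,0,0,3,-1,0,0,0,0,0,2,-1,0,0,0,0,0,0,-1])

```text
t: 2.82
ee_pos: [465.9, -129.7, 54.9]
eef_rot: [3.141, -0.0, -3.141]
contact_force: [-0.8, -0.5, 0.7]
width: 0.1
finger_force: 0.0
```

Request:
drive_tool(rows=[0,0,0,0,0,1,-1,0,0,0,0,0,1,-1,0,0,0,0,0,0,-1,0,0,0,0,0,0,-1])

```text
t: 3.15
ee_pos: [466.2, -130.1, 53.4]
eef_rot: [-3.141, 0.001, 3.142]
contact_force: [-0.8, 0.0, -1.1]
width: -0.1
finger_force: 0.0
```

Request:
drive_tool(rows=[0,0,0,0,0,1,-1,0,0,0,0,0,1,-1,0,0,0,0,0,0,-1,0,0,0,0,0,0,-1])

```text
t: 3.48
ee_pos: [465.9, -130.0, 51.0]
eef_rot: [3.141, -0.0, 3.142]
contact_force: [-0.3, 0.5, 0.4]
width: 0.1
finger_force: 0.0
```

```bash
python3 - <<'E'
from h import *
c=cam('wrist','w2.png');s=r.sense();print(s['ee_pos'],s['contact_force'])
W=cloud(c);g=c['img'].max(2)
sub=c['img'][180:480,200:440]; cv2.imwrite('pics/w2c.png',cv2.resize(sub[:,:,::-1],None,fx=2,fy=2))
E
```

```text
[ 465.88822495 -129.98233886   51.02577551] [0.06344537 0.38950133 0.11038501]
```

View pics/w2c.png

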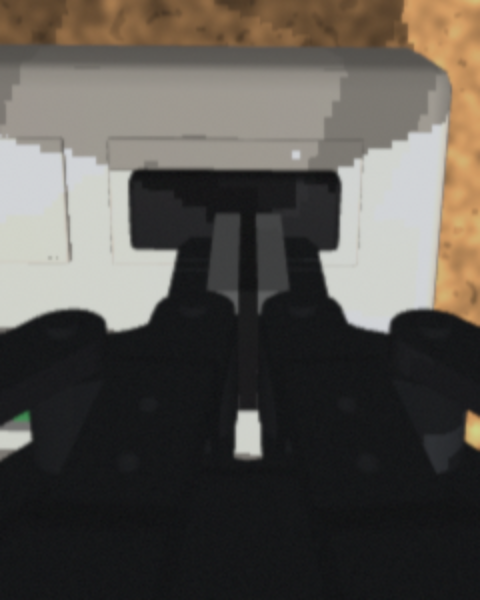

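The crop shows the fingertips over the middle of the bar key, around (248,215), but not whether the key is pressed. The force reads about 0, so I'll use the depth map to see if the key face has dropped.

```bash
python3 - <<'E'
from h import *
c=cam('wrist');W=cloud(c)
for u,v in[(280,270),(280,290),(350,290),(355,270),(275,285),(255,240),(390,270),(225,290),(310,310),(320,275)]: print(u,v,W[v,u].round(1),c['img'][v,u])
E
```

```text
280 270 [ 457.6 -150.6   59.5] [22 23 23]
280 290 [ 468.3 -151.1   58.4] [37 38 39]
350 290 [ 468.  -116.8   59. ] [40 41 42]
355 270 [ 458.1 -114.5   57.8] [25 25 26]
275 285 [ 465.8 -153.5   58. ] [37 37 39]
255 240 [ 445.5 -164.    48.7] [159 154 146]
390 270 [460.9 -96.   49.7] [209 212 207]
225 290 [ 471.6 -180.3   50.3] [209 211 202]
310 310 [ 455.1 -134.5  109.2] [64 65 65]
320 275 [ 459.9 -131.5   60. ] [22 20 21]
```

The key face is still at 59 mm with no force, so the real tips end a little behind the reported TCP. I'll keep going down in small steps until I feel contact.

Request:
drive_tool(rows=[0,0,0,0,0,1.5,-1,0,0,0,0,0,1.5,-1,0,0,0,0,0,0,-1,0,0,0,0,0,0,-1])

```text
t: 3.92
ee_pos: [465.8, -129.9, 47.9]
eef_rot: [3.141, -0.0, -3.142]
contact_force: [0.7, 0.0, 0.8]
width: -0.2
finger_force: 0.0
```

Request:
drive_tool(rows=[0,0,0,0,0,1.5,-1,0,0,0,0,0,1.5,-1,0,0,0,0,0,0,-1,0,0,0,0,0,0,-1])

```text
t: 4.25
ee_pos: [465.8, -129.9, 44.9]
eef_rot: [3.141, -0.0, -3.142]
contact_force: [-0.4, -0.7, 0.5]
width: -0.2
finger_force: 0.0
```

```bash
cat > k.py <<'E'
from h import *
c=cam('wrist');W=cloud(c);s=r.sense();print(s['ee_pos'].round(1),s['contact_force'].round(1))
X,Y,Z=W[...,0],W[...,1],W[...,2];g=c['img'].max(2)
m=(abs(X-465)<6)&(g<70)&(Z<63)&(abs(Y+132)<24)&(abs(Y+131)>14)
print('bar z',np.median(Z[m]),m.sum())
m=(abs(X-462)<8)&(g>120)&(abs(Y+170)<6);print('panel',np.median(Z[m]))
E
python3 k.py
```

```text
[ 465.9 -130.    45. ] [-0.9 -0.2  0. ]
bar z 58.94980959298232 998
panel 49.016246970229105
```

```bash
python3 - <<'E'
from h import *
c=cam('wrist','w3.png');W=cloud(c)
for u in(312,330,345):
  for v in range(250,345,8): print(u,v,W[v,u].round(1),c['img'][v,u])
cv2.imwrite('pics/w3c.png',cv2.resize(c['img'][230:400,220:420,::-1],None,fx=3,fy=3))
E
```

```text
312 250 [ 448.9 -135.3   49. ] [160 154 146]
312 258 [ 452.3 -135.3   51.1] [158 154 146]
312 266 [ 456.1 -135.3   51.9] [159 154 146]
312 274 [ 457.9 -135.1   58.3] [22 24 25]
312 282 [ 461.7 -135.1   58.8] [22 23 24]
312 290 [ 455.  -134.3   85. ] [65 65 65]
312 298 [ 455.2 -134.1   92.5] [64 66 66]
312 306 [ 455.4 -133.9   99.1] [64 66 66]
312 314 [ 454.9 -133.7  106.6] [66 67 67]
312 322 [ 454.9 -133.5  112.4] [65 66 65]
312 330 [ 454.7 -133.3  118.2] [20 23 24]
312 338 [ 454.4 -133.2  123.5] [23 24 25]
330 250 [ 448.8 -126.6   49.4] [160 155 146]
330 258 [ 452.2 -126.6   51.3] [159 154 145]
330 266 [ 456.6 -126.6   50.2] [159 155 146]
330 274 [ 457.9 -126.7   58.2] [24 25 26]
330 282 [ 461.4 -126.7   59.5] [19 22 22]
330 290 [ 455.2 -127.2   84.5] [69 69 70]
330 298 [ 454.8 -127.4   93.5] [65 65 66]
330 306 [ 455.1 -127.5   99.9] [64 65 66]
330 314 [ 455.2 -127.6  106. ] [64 65 66]
330 322 [ 455.4 -127.7  111.6] [66 67 67]
330 330 [ 457.  -127.7  113.7] [93 94 95]
330 338 [ 459.1 -127.8  115.1] [21 22 20]
345 250 [ 449.2 -119.3   47.8] [160 155 146]
345 258 [ 452.3 -119.4   50.9] [159 154 145]
345 266 [ 456.6 -119.3   50.2] [160 155 146]
345 274 [ 457.6 -119.8   59.1] [27 26 26]
345 282 [ 461.6 -119.7   59. ] [26 26 28]
345 290 [ 465.3 -119.7   59.7] [23 23 26]
345 298 [ 458.9 -121.2   83.8] [32 34 34]
345 306 [ 458.9 -121.6   91.5] [23 24 25]
345 314 [ 459.7 -121.9   96.7] [27 29 31]
345 322 [ 459.1 -122.4  104.2] [28 28 28]
345 330 [ 452.7 -123.5  121.9] [21 20 22]
345 338 [ 453.9 -123.6  124.4] [25 25 26]
```

View pics/w3c.png

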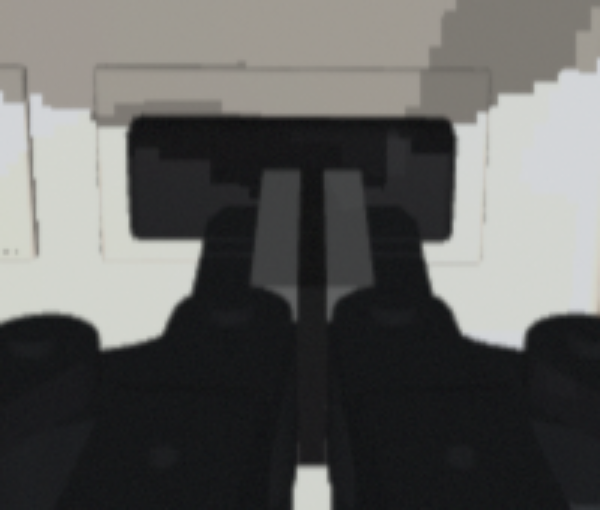

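The crop shows the pad ends at about (280,170) and (345,170), and the depth puts them near z = 82, about 35 mm above the reported TCP. They are clearly still above the key. I'll go on down by feel, checking the gap.

Request:
drive_tool(rows=[0,0,0,0,0,3,-1,0,0,0,0,0,3,-1,0,0,0,0,0,3,-1,0,0,0,0,0,3,-1,0,0,0,0,0,0,-1,0,0,0,0,0,0,-1])

```text
t: 4.85
ee_pos: [465.7, -129.9, 32.7]
eef_rot: [3.141, -0.001, -3.141]
contact_force: [-0.3, -0.1, -0.6]
width: 0.1
finger_force: 0.0
```

```bash
cat >> k.py <<'E'
for v in range(276,304,4): print(v,W[v,312].round(1),c['img'][v,312])
print(c['pose'][:3,3].round(1))
E
python3 k.py
```

```text
[ 465.9 -130.    32.9] [-0.5 -0.1 -0. ]
bar z 58.985343875438645 1061
panel 49.08828776897968
276 [ 456.5 -134.9   51.7] [141 136 130]
280 [ 456.5 -134.7   56.9] [18 20 21]
284 [ 457.9 -134.7   58.2] [18 19 20]
288 [ 455.  -134.3   70.1] [66 67 68]
292 [ 454.9 -134.2   74.4] [66 66 67]
296 [ 454.7 -134.    78.9] [66 66 67]
300 [ 455.1 -134.    81.7] [66 67 68]
[ 400.6 -129.9  206.6]
```

Request:
drive_tool(rows=[0,0,0,0,0,3,-1,0,0,0,0,0,3,-1,0,0,0,0,0,2,-1,0,0,0,0,0,1.5,-1,0,0,0,0,0,1.5,-1,0,0,0,0,0,0,-1,0,0,0,0,0,0,-1])

```text
t: 5.48
ee_pos: [466.3, -130.2, 22.6]
eef_rot: [-3.141, 0.001, -3.142]
contact_force: [-0.1, -0.1, 4.4]
width: 0.4
finger_force: 2.0
```

Request:
drive_tool(rows=[0,0,0,0,0,1.5,-1,0,0,0,0,0,1.5,-1,0,0,0,0,0,0,-1,0,0,0,0,0,0,-1])

```text
t: 5.82
ee_pos: [466.4, -130.2, 21.5]
eef_rot: [-3.141, 0.001, -3.141]
contact_force: [-4.7, 2.1, 14.3]
width: -0.0
finger_force: 7.1
```

```bash
python3 k.py
```

```text
[ 466.4 -130.2   21.5] [-5.6  1.4 14.2]
bar z 52.70370352775882 1115
panel 49.07411583307011
276 [ 453.5 -134.8   50.8] [163 158 150]
280 [ 455.3 -134.8   50.8] [131 127 121]
284 [ 456.6 -134.8   52.1] [65 62 60]
288 [ 455.4 -134.5   59.6] [67 68 68]
292 [ 455.5 -134.4   63.4] [67 68 68]
296 [ 455.5 -134.3   67.3] [68 68 68]
300 [ 455.9 -134.2   70.3] [68 69 69]
[ 400.9 -130.1  195.4]
```

The bar key is fully down: its face is at 52.7 mm and the force is 14 N. That puts the real tip about 31.5 mm above the reported TCP. I'll lift clear and go to the lid.

Request:
drive_tool(rows=[0,0,0,0,0,-10,-1,0,0,0,0,0,-10,-1,0,0,0,0,0,-38,-1,0,0,0,0,0,-38,-1,0,0,0,0,0,-38,-1,0,0,0,0,0,-38,-1,0,0,0,-14.9,35.4,0,-1,0,0,0,-14.9,35.4,0,-1])

```text
t: 6.53
ee_pos: [497.4, -60.3, 195.0]
eef_rot: [-3.14, 0.007, 3.137]
contact_force: [0.4, -0.2, -1.1]
width: 0.2
finger_force: 0.0
```

Request:
drive_tool(rows=[0,0,0,-14.9,35.4,0,-1,0,0,0,-14.9,35.4,0,-1,0,0,0,-14.9,35.4,0,-1,0,0,0,-14.9,35.4,0,-1,0,0,0,-14.9,35.4,0,-1,0,0,0,-14.9,35.4,0,-1,0,0,0,0,0,0,-1,0,0,0,0,0,0,-1])

```text
t: 7.2
ee_pos: [584.7, 154.9, 189.6]
eef_rot: [-3.141, -0.003, -3.138]
contact_force: [0.4, -0.6, 0.2]
width: 0.3
finger_force: 0.0
```

```bash
python3 - <<'E'
from h import *
c=cam('wrist','w4.png');W=cloud(c);s=r.sense();print(s['ee_pos'].round(1),s['contact_force'].round(1))
for v in range(200,330,10): print(v,W[v,312].round(1),W[v,250].round(1),c['img'][v,312])
E
```

```text
[584.6 153.5 190.1] [-0.5  0.1 -0. ]
200 [555.1 147.  108.7] [570.7  81.2  -2. ] [93 92 91]
210 [562.3 146.9 108.2] [ 5.805e+02  8.110e+01 -2.000e-01] [93 91 90]
220 [569.4 146.9 108.8] [591.   80.4  -1.4] [142 140 138]
230 [577.  146.8 106.9] [601.3  80.   -1. ] [103 102 101]
240 [584.  146.9 108.8] [612.   79.3  -1.5] [102 102 100]
250 [591.6 146.8 108.4] [622.5  79.   -0.7] [101  99  98]
260 [599.  146.8 109. ] [634.   78.1  -2.6] [80 79 78]
270 [606.7 146.8 109. ] [644.7  77.8  -1.5] [80 80 78]
280 [614.9 146.8 108.2] [6.553e+02 7.760e+01 1.000e-01] [79 79 78]
290 [574.4 150.6 228.6] [667.3  76.8  -1.4] [76 77 77]
300 [573.7 150.9 239.9] [679.4  75.9  -2.8] [75 76 76]
310 [574.1 151.1 247.7] [ 6.901e+02  7.590e+01 -4.000e-01] [75 75 76]
320 [573.9 151.4 255.5] [702.7  75.   -1.8] [75 76 76]
```

View pics/w4.png

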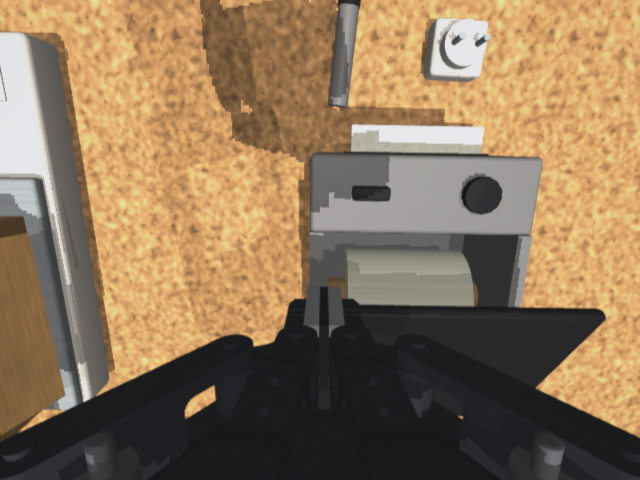

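The lid's front edge runs from about (355,308) to (600,315). The deck is below it, with pause at (371,193) and feed at (482,195). The tip is at the lid's right end, so I'll move to mid-width and start down.

Request:
drive_tool(rows=[0,0,0,-11,23.5,0,-1,0,0,0,-11,23.5,0,-1,0,0,0,-11,23.5,0,-1,0,0,0,0,0,8,-1,0,0,0,0,0,8,-1,0,0,0,0,0,6,-1,0,0,0,0,0,6,-1,0,0,0,0,0,6,-1])

```text
t: 7.92
ee_pos: [617.7, 222.1, 156.5]
eef_rot: [-3.141, -0.001, 3.14]
contact_force: [0.4, -0.3, -0.0]
width: -0.2
finger_force: 0.0
```

Request:
drive_tool(rows=[0,0,0,0,0,5,-1,0,0,0,0,0,5,-1,0,0,0,0,0,5,-1,0,0,0,0,0,5,-1,0,0,0,0,0,5,-1,0,0,0,0,0,0,-1])

```text
t: 8.42
ee_pos: [617.6, 223.7, 130.6]
eef_rot: [-3.141, -0.002, -3.141]
contact_force: [-0.3, -0.4, -0.2]
width: 0.1
finger_force: 0.1
```

```bash
python3 - <<'E'
from h import *
c=cam('wrist','w5.png');W=cloud(c);s=r.sense();print(s['ee_pos'].round(1),s['contact_force'].round(1))
for v in range(200,330,10): print(v,W[v,250].round(1),W[v,390].round(1),c['img'][v,250])
E
```

```text
[617.7 223.7 131. ] [ 0.1 -0.1 -0.2]
200 [593.4 164.7  11.7] [593.3 277.6  11.3] [97 96 95]
210 [601.5 164.4  11.8] [601.4 277.9  11.9] [102 100  98]
220 [609.9 163.8  11.1] [609.6 278.3  11.9] [122 120 119]
230 [606.4 174.4  64.5] [606.8 269.3  61.9] [114 113 106]
240 [610.6 176.2  75.3] [610.7 267.3  74.5] [151 150 135]
250 [591.4 195.1 167.4] [591.7 250.2 166.1] [30 31 31]
260 [595.6 194.8 167.1] [595.2 250.  168. ] [30 31 31]
270 [600.2 194.3 165.6] [600.3 250.8 165.1] [31 31 31]
280 [nan nan nan] [604.8 251.  164.7] [29 30 31]
290 [610.9 192.8 160.6] [610.1 251.7 162.2] [29 30 30]
300 [615.6 192.5 160.1] [616.1 252.6 159. ] [31 31 31]
310 [622.3 191.3 155.8] [621.2 253.  158.1] [45 46 47]
320 [627.9 190.7 154.3] [627.6 253.9 154.9] [45 46 47]
```

The lid is following the tip; its edge is now at z = 167. I'll continue to shut.

Request:
drive_tool(rows=[0,0,0,0,0,5,-1,0,0,0,0,0,5,-1,0,0,0,0,0,5,-1,0,0,0,0,0,5,-1,0,0,0,0,0,5,-1,0,0,0,0,0,5,-1,0,0,0,0,0,5,-1,0,0,0,0,0,2,-1])

```text
t: 9.13
ee_pos: [617.6, 223.7, 93.8]
eef_rot: [-3.141, -0.002, -3.142]
contact_force: [-1.1, -0.4, 1.5]
width: 0.4
finger_force: 0.6
```

Request:
drive_tool(rows=[0,0,0,0,0,2,-1,0,0,0,0,0,2,-1,0,0,0,0,0,2,-1,0,0,0,0,0,1,-1,0,0,0,0,0,0,-1,0,0,0,0,0,0,-1])

```text
t: 9.63
ee_pos: [618.3, 223.7, 88.0]
eef_rot: [-3.142, 0.0, -3.142]
contact_force: [0.0, -0.8, 0.5]
width: -0.1
finger_force: 0.0
```

Request:
drive_tool(rows=[0,0,0,0,0,1,-1,0,0,0,0,0,1,-1,0,0,0,0,0,0,-1,0,0,0,0,0,0,-1])

```text
t: 9.97
ee_pos: [618.3, 223.7, 86.2]
eef_rot: [3.142, 0.0, -3.142]
contact_force: [0.8, 0.4, 0.7]
width: 0.2
finger_force: 0.2
```

Request:
drive_tool(rows=[0,0,0,0,0,1,-1,0,0,0,0,0,1,-1,0,0,0,0,0,0,-1,0,0,0,0,0,0,-1])

```text
t: 10.3
ee_pos: [618.4, 223.7, 85.8]
eef_rot: [3.141, 0.001, -3.142]
contact_force: [-2.3, -0.4, 6.3]
width: 0.2
finger_force: 2.8
```

```bash
cat > lid.py <<'E'
from h import *
c=cam('wrist');W=cloud(c);s=r.sense();print(s['ee_pos'].round(1),s['contact_force'].round(1))
g=c['img'].max(2);X,Y,Z=W[...,0],W[...,1],W[...,2]
m=(g<70)&(Z>100)&(Z<160)&(X>575)&(X<640)&((abs(Y-180)<22)|(abs(Y-268)<22))
A=np.c_[X[m],Y[m],np.ones(m.sum())];p=np.linalg.lstsq(A,Z[m],rcond=None)[0]
print('n',m.sum(),'slope',-p[0],p[1],'z@585',p@[585,224,1],'xmin',np.percentile(X[m],1))
E
python3 lid.py
```

```text
[618.3 223.7  85.8] [-1.9 -0.8  5.4]
n 27176 slope -0.008008422586507642 0.0008884930578895167 z@585 116.70670311286966 xmin 579.0406822888581
```

The lid is at its stop: it lies flat and the force is 6 N. One more firm mm, then I'll lift and move over the feed key.

Request:
drive_tool(rows=[0,0,0,0,0,1,-1,0,0,0,0,0,0,-1,0,0,0,0,0,-15,-1,0,0,0,0,0,-22,-1,0,0,0,35,19,0,-1,0,0,0,34,19,0,-1,0,0,0,0,0,0,-1,0,0,0,0,0,0,-1])

```text
t: 11.02
ee_pos: [547.4, 262.7, 120.0]
eef_rot: [-3.141, -0.0, -3.139]
contact_force: [0.5, -1.0, -0.1]
width: 0.4
finger_force: 0.0
```

```bash
python3 lid.py; python3 - <<'E'
from h import *
c=cam('wrist','w6.png');W=cloud(c);g=c['img'].max(2)
m=((g<60)&(abs(W[:,:,2]-116)<6)&(W[...,0]<572)).astype(np.uint8)
n,l,s,ce=cv2.connectedComponentsWithStats(m)
for i in range(1,n):
    if s[i,4]>150: print(s[i],np.nanmean(W[l==i],0).round(1),np.nanmin(W[l==i],0).round(1),np.nanmax(W[l==i],0).round(1))
E
```

```text
[548.7 262.  120.1] [ 1.2 -0.1 -0.3]
n 3319 slope -0.03140835995650494 -0.006254911812296204 z@585 115.92228653198575 xmin 578.0991421261226
[ 302  256   48   41 1295] [546.2 263.4 116.8] [537.5 251.1 111.8] [559.1 275.6 119.1]
[155 267  52  20 963] [548.5 188.5 116.3] [544.  175.  110.8] [554.  200.5 118.7]
```

View pics/w6.png

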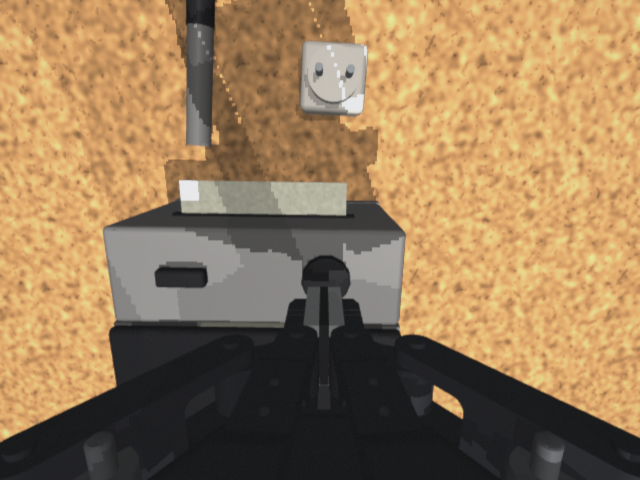

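The lid is flat and shut, the feed key is at (326,272) directly under the tips, and the pause key is well away at (180,277). Pressing feed.

Request:
drive_tool(rows=[0,0,0,0,0,10,-1,0,0,0,0,0,10,-1,0,0,0,0,0,8,-1,0,0,0,0,0,3,-1,0,0,0,0,0,3,-1,0,0,0,0,0,2,-1,0,0,0,0,0,2,-1,0,0,0,0,0,0,-1])

```text
t: 11.78
ee_pos: [549.3, 261.4, 82.4]
eef_rot: [-3.141, 0.0, 3.142]
contact_force: [-2.2, -1.8, 2.4]
width: 0.3
finger_force: 1.4
```

Request:
drive_tool(rows=[0,0,0,0,0,1,-1,0,0,0,0,0,1,-1,0,0,0,0,0,0,-1,0,0,0,0,0,0,-1])

```text
t: 12.12
ee_pos: [549.5, 261.7, 80.8]
eef_rot: [3.141, 0.001, -3.142]
contact_force: [-0.5, -1.5, 3.8]
width: 0.2
finger_force: 2.0
```

Request:
drive_tool(rows=[0,0,0,0,0,1,-1,0,0,0,0,0,1,-1,0,0,0,0,0,1,-1,0,0,0,0,0,0,-1,0,0,0,0,0,0,-1])

```text
t: 12.53
ee_pos: [549.6, 261.7, 79.7]
eef_rot: [3.141, 0.002, -3.141]
contact_force: [-3.6, -3.1, 11.8]
width: 0.2
finger_force: 5.6
```

```bash
python3 - <<'E'
from h import *
c=cam('wrist');W=cloud(c);g=c['img'].max(2);X,Y,Z=[W[...,i] for i in range(3)]
m=(g<60)&(abs(Z-114)<8)&(np.hypot(X-549,Y-262)<12);print('feed z',np.median(Z[m]),m.sum())
m=(g>75)&(abs(X-545)<10)&(abs(Y-225)<10);print('deck',np.median(Z[m]))
E
python3 lid.py
```

```text
feed z 111.06131063525748 450
deck 109.0502546257392
[549.6 261.7  79.7] [-3.8 -3.4 10.9]
n 1555 slope -0.1953922167599555 -0.003719194939734026 z@585 115.98137272980341 xmin 577.8217341059488
```

Feed is at its stop: its face is at 111 mm and the force is 11.8 N. I'll lift off and check.

Request:
drive_tool(rows=[0,0,0,0,0,-10,-1,0,0,0,0,0,-15,-1,0,0,0,0,0,-35,-1,0,0,0,0,0,-35,-1,0,0,0,30,0,-20,-1,0,0,0,30,0,0,-1,0,0,0,30,0,0,-1,0,0,0,0,0,0,-1])

```text
t: 13.3
ee_pos: [454.5, 262.5, 192.0]
eef_rot: [3.14, -0.003, -3.139]
contact_force: [0.3, -0.7, 0.9]
width: 0.0
finger_force: 0.0
```

Request:
drive_tool(rows=[0,0,0,30,-20,0,-1,0,0,0,30,-20,0,-1,0,0,0,30,-20,0,-1,0,0,0,0,0,0,-1,0,0,0,0,0,0,-1])

```text
t: 13.72
ee_pos: [368.4, 201.5, 191.8]
eef_rot: [3.141, 0.001, 3.141]
contact_force: [0.5, -0.1, 0.3]
width: 0.3
finger_force: 0.0
```

```bash
python3 - <<'E'
from h import *
c=cam('top','top1.png'); np.savez('top1.npz',W=cloud(c),img=c['img'])
W=cloud(c); print(W[160:215:10,180].round(0).tolist())
s=r.sense();print(s['t'],s['ee_pos'],s['contact_force'])
E
sed -i "s/top0.npz/top1.npz/" m.py; python3 m.py | head -5
```

```text
[[699.0, 228.0, 119.0], [679.0, 228.0, 118.0], [659.0, 227.0, 116.0], [639.0, 227.0, 116.0], [619.0, 226.0, 118.0], [599.0, 226.0, 119.0]]
13.7667 [369.4497556  201.96262933 192.12164672] [-0.31349819  0.07914515 -0.33469506]
bar [ 467.5 -130.7   58.9] [357.3 277.3] [  2   3  22   8 167]
rnd [ 466.4 -206.4   59.4] [393.2 277.5] [ 4  3  8  8 52]
sq [ 465.2 -281.4   58.8] [428.5 278. ] [ 3  3  8  9 72]
feed [549.3 262.5 116.6] [160.9 234.6] [ 4  4 11 11 91]
pause [549.2 187.2 116.8] [199.5 235. ] [ 5  4 10  3 30]
```

View pics/top1.png

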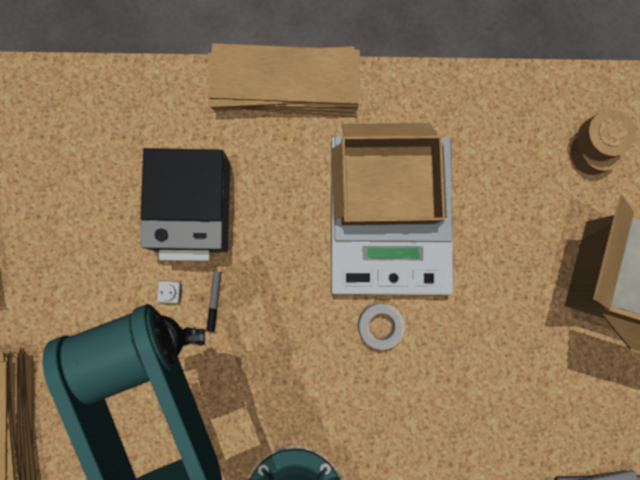

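The top view shows the lid shut at (183,185) and nothing has shifted. All keys are back up (bar 58.9 mm, feed 116.6 mm) and the hand is clear, so I'm handing in.

```bash
python3 -c "
from workcell import r
print(r.hand_in())"
```

```text
the job is handed in; nothing more can be done
None
```

The job is handed in, though the hand-in returned no verdict: I pressed the scale's bar key to its stop, pushed the printer lid fully shut, then pressed the feed key to its stop; the last view showed all keys released, nothing shifted and the hand clear.

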